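# Start the mould press screw without crossing its thread

## Task

The red knob of the plaster mould press stands up, its screw not yet in the thread. Press it down lightly and start it clockwise; if it meets resistance before it has dropped into the thread, the thread is crossed: stop at once and turn it back until it drops in, then screw it clockwise fully home, gently stopping at the end, and let go. Never force the screw, and leave the mug, the bowl and the brush where they are.

Things in the scene. Friction and masses are not known exactly. Their poses are not given: they have to be found in the camera images.
- press: bench press for a plaster mould, fixed: plywood base 160 x 230 x 18 mm, white plaster mould on it, and above it an aluminium bridge bar 50 x 210 x 12 mm whose top is 114 mm above the table. Origin: centre of the underside, on the screw's vertical axis; z up, y along the bridge bar
- bush: brass threaded bush on the bridge bar, 54 mm across, 30 mm tall, fixed. Origin: centre of its underside, on the screw's axis. Its thread cannot be seen and its start is not known. Turned against a stop 18 mm off the axis, it yields 1 mm per 5 to 8 N (10 N there is 0.18 N m on the knob); pressed down, 1 mm per 20 N. Over 25 N between screw and bush ruins the thread
- knob_grip (a point): where to grip the red knob: on the axis, mid-length of a red bar 56 mm long (this point's x), 16 mm wide (its y) and 36 mm tall, 15 mm under the bar's top; the black flange (50 mm across, 5 mm thick) that carries the bar has its top 21 mm below this point. The knob only turns about the vertical and moves up and down; a spring pushes it up with 2 to 6 N; friction in turning is under 0.08 N m
- knob: the knob; origin: centre of its flange's underside, on the axis, 16 mm above the bush at the start, about 2 mm when home. Pressed 1.5 mm down it rests on top of the thread. Over the thread's start, a gap 0.25 rad wide, it drops to 11.5 mm down. From there 1.15 rad clockwise brings it to the end stop, 4 mm lower, fully home: the thread carries it down and holds it there, also when let go
- bush_top (a point): centre of the bush's top face, 144 mm above the table. The thread's start lies between 0.3 rad clockwise and 0.8 rad counter-clockwise of where the knob first stands. Clockwise past the start without dropping in, the screw is crossed and binds on a blunt stop 1.0 rad past it; counter-clockwise there is a blunt stop 0.6 rad before it. In the thread, the drop of 4 mm is spread from 0.2 to 0.95 rad
- mug: white mug, 80 mm across and 95 mm tall with a handle, standing loose near the press. Origin: centre of its underside
- bowl: green bowl, 130 mm across and 60 mm tall, standing loose near the press. Origin: centre of its underside
- brush: loose brush lying near the press on the side away from the robot, along its x axis. Origin: centre of its underside
Things that resemble listed ones, but are neither listed nor needed, are in the scene too. Of the things shaped like the mug, the white one is meant.

How it is judged:
By the outcome, as a careful person would: the job done as asked, in the order asked, and still so for the second after the job is handed in, with the robot touching nothing.
It also fails if it takes over 67 s, if anything falls off the work surface, if the arm or the gripper's body presses on something with over 40 N, if the wrist force passes 120 N, or if a joint passes its speed limit or range.

## Robot

A 6-joint arm with a two-finger parallel gripper is mounted at the origin on the work surface. World frame = base frame: x ahead of the robot, y to its left, z up, the work surface at z = 0. Lengths are in mm, angles in rad, forces in N, time in s.
With the tool pointing down it reaches from about 200 to 875 mm from the base axis. Payload 3.4 kg.
Tool frame: the origin (TCP) lies midway between the tips of the shut fingers; the grasp point (between the pads) lies 19 mm behind it (arm.grip_depth is the distance from the TCP to the grasp point, in mm); x points along the fingers, z is the direction in which the jaws open and shut, and the axes are right-handed (so a half turn about x gives the same grasp; the last joint's range is limited). The gripper opens to 94 mm and grips with 3 to 60 N. Pads are 16 mm wide; open, the fingers measure 119 mm over their backs; the gripper's body (75 mm by 177 mm) begins 78 mm behind the grasp point.
Start: joints at [1.143, 0.276, 1.505, -0, 1.361, -0.121], TCP at [173.673, 548.182, 205.493] pointing down, gripper open.
Joint ranges: [-2.89, 2.89], [-0.75, 2.08], [0.22, 2.7], [-1.18, 4.32], [0.11, 2.71], [-2.7, 2.7]. Speed limits (rad/s): [2.57, 2.57, 3.14, 3.14, 3.14, 3.14].

## Interface

Orientations are given as a rotation vector (axis times angle).
In Python, from rig import arm gives the robot as it stands.
- The arm moves only by the shell command python3 -m jog 'ROWS' [FORCE]. ROWS is JSON, a list of rows, each an object of numbers: "jaw": the opening in per cent of the stroke, from 0 (shut) to 100 (fully open); "x", "y", "z": the shift along the tool's x, y, z scaled (see below); "rx", "ry", "rz": the turn, a rotation vector about the tool's x, y, z scaled (see below). A call has exactly 8 rows; each row shifts and turns the commanded pose from where the row before left it, along the tool's axes as they then stand; what a row does not reach is not made up. The controller multiplies each number of a shift by 1000 mm and each number of a turn by 180 degrees. A row lasts 1/12 s, in which the tool goes at most 41.7 mm and 7.16 degrees, less where a joint would pass 70% of its speed; a pose out of reach is approached as far as the arm can. A call with a number of a shift or a turn outside -1 to 1 is refused whole. A call with a gripper value outside its range is refused whole. The fingers move at their own pace and stop on an object; FORCE is the grip in N (left out, the last holds). Time passes only in rows, so rows that do not move let the fingers close, or fill a call up. It gives the time, the measured TCP pose, the force and the opening at its end, in the units of the state.
- arm.get_obs(): the state, without advancing time (a new reading comes with each control period).
- arm.get_image(name): name is "side" or "top" or "wrist"; returns a dict with "img" (420x560x3 uint8, red, green, blue), "range_z" (420x560 float32, mm along the optical axis (not along the pixel's ray), 0 where there is no reading), "fov_y" (degrees; the focal length in pixels is half the picture's height over the tangent of half this angle, whatever the lens; pixels are square), "cx", "cy" (the principal point, pixels), "extrinsics" (4x4, takes a point from camera to world coordinates); the wrist camera has in their place "tool_from_camera" (4x4, takes a point from camera to tool coordinates, whose origin is the TCP and whose axes are the tool frame's). Camera axes: x right, y up, looking along -z (the intrinsics and any distortion apply to the point x, -y, -z); pixel columns grow to the right and rows downward; lengths in mm; the calibration is good to about 2 mm. A picture is of the moment at which its call begins: read the wrist's pose just before it.
- arm.finish_job(): hands the job in, once; it reports no verdict.
The state is a dict: "time": time; "joints": joint angles; "dq": joint speeds; "tau": joint torques, N m; "eef_pos": TCP position; "orientation": TCP orientation; "ft_force": force on the tool from outside, world axes, zero at the start; "wrist_torque": the same for the moment, N m; "finger_gap": finger opening in mm.
Only numpy, scipy, OpenCV 4.12 (cv2) and the standard library are available. Lean on these libraries where they do the work, as an engineer would, in place of code of your own. Each camera call takes 0.05 s, during which the arm holds its last target. There are 200 camera calls.

## Working session

There is one attempt and no reset: what is moved stays moved. The work goes in short steps, Python scripts to look and compute and a shell command to move; the robot and the scene stay as the last step left them, time stands still between calls to the robot, and variables do not carry over. Pictures are saved under pics/ and viewed, about 8 in all and at most 12, crops included, and the job is handed in when it is done.

```bash
ls; mkdir -p pics; cat > h.py <<'E'
from rig import arm
import numpy as np, cv2
from scipy.spatial.transform import Rotation as R
def look(name):
    o=arm.get_obs(); d=arm.get_image(name)
    if name=="wrist":
        T=np.eye(4);T[:3,:3]=R.from_rotvec(o["orientation"]).as_matrix();T[:3,3]=o["eef_pos"]
        E=T@np.array(d["tool_from_camera"])
    else: E=np.array(d["extrinsics"])
    z=d["range_z"]; h,w=z.shape; f=h/2/np.tan(np.radians(d["fov_y"])/2)
    u,v=np.meshgrid(np.arange(w),np.arange(h))
    P=np.stack([(u-d["cx"])/f*z,-(v-d["cy"])/f*z,-z,np.ones_like(z)],-1)@E.T
    return d["img"],np.where(z[...,None]>0,P[...,:3],np.nan),d
E
python3 - <<'E'
from h import *
print(arm.get_obs())
ims=[]
for n in("top","side"):
    im,P,d=look(n); np.save(n+".npy",P); cv2.imwrite(n+".png",im[...,::-1]); cv2.imwrite(f"pics/{n}0.png",im[...,::-1]); print({k:d[k] for k in d if k not in("img","range_z")})
    r=(im[...,0]>120)&(im[...,1]<70)&(im[...,2]<70)
    n_,l,s,c=cv2.connectedComponentsWithStats(r.astype(np.uint8))
    for i in range(1,n_):
        if s[i,4]>30: print(s[i],np.nanmedian(P[l==i],0),np.nanmax(P[l==i],0),np.nanmin(P[l==i],0))
E
```

```text
pics
{'time': 0.0, 'joints': array([ 1.14299829e+00,  2.76587448e-01,  1.50613998e+00,  2.20066776e-08,
        1.36067881e+00, -1.20971563e-01]), 'dq': array([ 0.00045001, -0.00033466, -0.00127774,  0.00016251, -0.00192152,
        0.00104515]), 'tau': array([-1.60454576e-03, -4.04590559e+01, -2.37220842e+01,  6.97792810e-02,
        3.50065611e-02, -1.22134029e-04]), 'eef_pos': array([173.42063911, 547.62497365, 204.60631893]), 'orientation': array([-0.98123062,  1.34049488,  0.97975852]), 'ft_force': array([0.47081446, 0.21252788, 0.08516779]), 'wrist_torque': array([-0.00171182,  0.03720614, -0.01585033]), 'finger_gap': 94.36186930148638}
{'fov_y': 45.96728880221824, 'cx': 282.52577236867705, 'cy': 210.13658460959033, 'extrinsics': array([[ 2.76000823e-02,  9.92193560e-01, -1.21614861e-01,
         3.18889135e+02],
       [-9.99522583e-01,  2.90825355e-02,  1.04312822e-02,
         6.70154247e+01],
       [ 1.38867196e-02,  1.21268896e-01,  9.92522551e-01,
         1.33151623e+03],
       [ 0.00000000e+00,  0.00000000e+00,  0.00000000e+00,
         1.00000000e+00]])}
[264 182  18
[... 1070 characters left out ...]
1 199.91350844] [623.6586646  201.74089482 204.1706439 ] [476.23749834  60.69376067  18.24601176]
[  1 193  55  46 549] [ 27.72423116 652.62635104  99.15534236] [130.7546203  796.37623295 105.5139705 ] [-55.75344213 614.09107583  -2.68463376]
[ 22 200  55  48 695] [ 53.76985886 576.41261614  99.07074515] [156.43254322 624.52554768 104.42338053] [-33.46019373 532.33588589  92.72002664]
[439 238  21   6  36] [ 812.31987448 -364.49896227   31.40487665] [ 824.26469136 -342.1805262    36.34978856] [ 797.73598968 -398.07738786   26.01895912]
[   0  361   41   59 1319] [-385.50000072  741.20832765 -750.3364696 ] [-248.69742194  951.36227408   -2.25062768] [-462.67453308  212.58539232 -764.48126775]
```

View pictures.

```bash
python3 - <<'E'
from h import *
a=cv2.imread("top.png");b=cv2.imread("side.png")
a=cv2.resize(a[80:320,130:450],(800,600),interpolation=cv2.INTER_CUBIC)
b=cv2.resize(b[80:320,130:450],(800,600),interpolation=cv2.INTER_CUBIC)
cv2.imwrite("pics/a.png",a);cv2.imwrite("pics/b.png",b)
P=np.load("top.npy"); im=cv2.imread("top.png")[...,::-1].astype(int)
m=(im[...,0]>100)&(im[...,0]>1.8*im[...,1])&(im[...,0]>1.8*im[...,2])&(P[...,2]>190)&(P[...,2]<210)&(abs(P[...,0]-498)<60)
q=P[m][:,:2]; c=q.mean(0); w,V=np.linalg.eigh(np.cov(q.T)); print(len(q),c,np.sqrt(12*w),V[:,1],np.degrees(np.arctan2(V[1,1],V[0,1])), np.median(P[m][:,2]))
T=R.from_rotvec(arm.get_obs()["orientation"]).as_matrix();print(T)
E
```

```text
133 [498.59693576  79.91787251] [16.43295539 56.50894547] [-0.79768724 -0.60307136] -142.90981449098155 200.19941969428896
[[-6.42352623e-04 -9.53302695e-01  3.02015826e-01]
 [-1.56646164e-03  3.02016477e-01  9.53301418e-01]
 [-9.99998567e-01  1.39259461e-04 -1.68731317e-03]]
```

View pics/a.png

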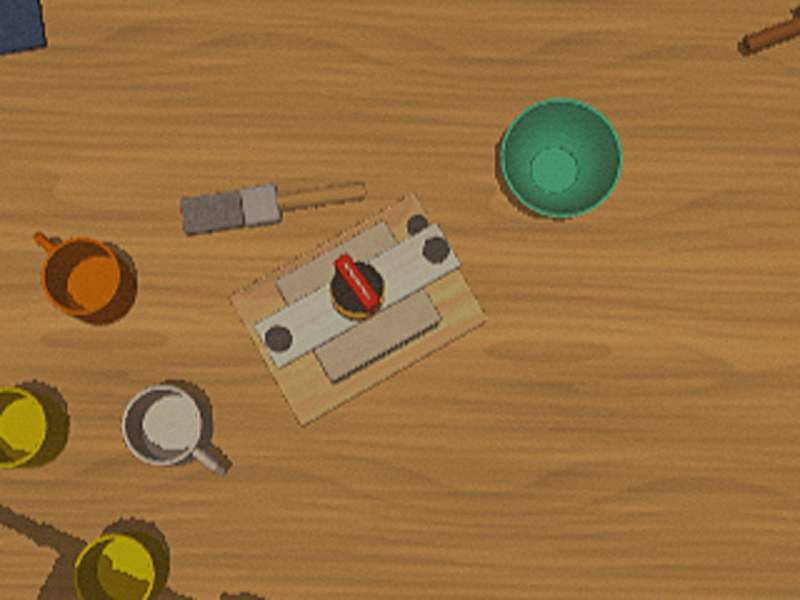

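View pics/b.png

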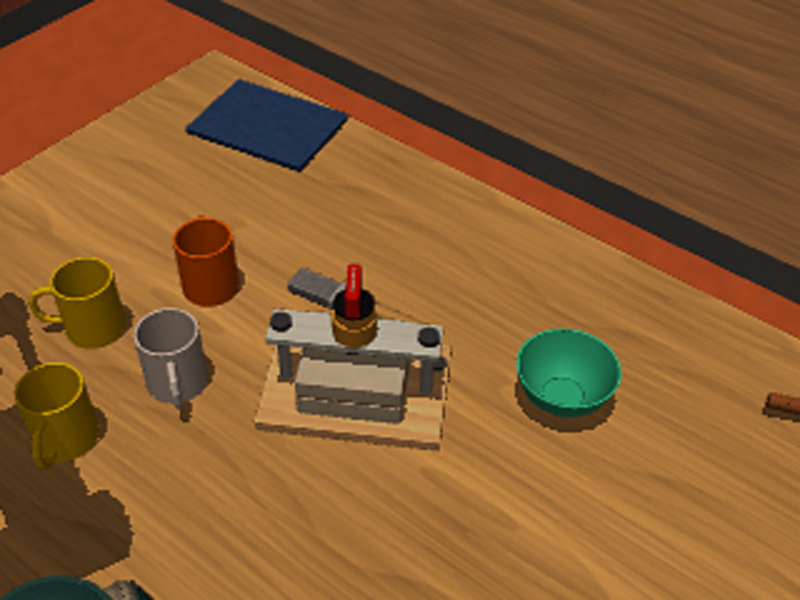

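Top view: knob at about (357,283), the white mug at (168,425), the bowl at (560,157) and the brush at (270,208). Side view: the knob stands up at (353,290), with nothing near the gripper's path above 110 mm. The knob top measures z≈200 against 201 expected, and its size 16×56 fits. The long axis is at 37°. I'll move above it.

```bash
python3 -m jog '[{"y":-0.0282,"z":-0.0217,"x":-0.0025},{"y":-0.0282,"z":-0.0217,"x":-0.0025},{"y":-0.0282,"z":-0.0217,"x":-0.0025},{"y":-0.0282,"z":-0.0217,"x":-0.0025},{"y":-0.0282,"z":-0.0217,"x":-0.0025},{"y":-0.0282,"z":-0.0217,"x":-0.0025},{"y":-0.0282,"z":-0.0217,"x":-0.0025},{"y":-0.0282,"z":-0.0217,"x":-0.0025}]'
python3 -m jog '[{"y":-0.0282,"z":-0.0217,"x":-0.0025},{"y":-0.0282,"z":-0.0217,"x":-0.0025},{"y":-0.0282,"z":-0.0217,"x":-0.0025},{"y":-0.0282,"z":-0.0217,"x":-0.0025},{"y":-0.0282,"z":-0.0217,"x":-0.0025},{"y":-0.0282,"z":-0.0217,"x":-0.0025},{"y":-0.0282,"z":-0.0217,"x":-0.0025},{"y":-0.0282,"z":-0.0217,"x":-0.0025}]'
python3 -m jog '[{"rx":0.0387},{"rx":0.0387},{"rx":0.0387},{"rx":0.0387},{"rx":0.0387},{"rx":0.0387},{"rx":0.0387},{"rx":0.0387}]'
python3 -m jog '[{"rx":0.0387},{"rx":0.0387},{"rx":0.0387},{"rx":0.0387},{"rx":0.0387},{"rx":0.0387},{"rx":0.0387},{"rx":0.0387}]'
python3 -m jog '[{"rx":0.0387},{"rx":0.0387},{},{},{},{},{},{}]'
cat > st.py <<'E'
from h import *
o=arm.get_obs();T=R.from_rotvec(o["orientation"]).as_matrix()
print("t",round(o["time"],2),"pos",o["eef_pos"].round(2),"yaw",np.degrees(np.arctan2(T[1,2],T[0,2])).round(2),"xax",T[:,0].round(4),"F",o["ft_force"].round(2),"M",o["wrist_torque"].round(3),"gap",round(o["finger_gap"],2),"q",o["joints"].round(3))
E
python3 - <<'E'
import st
from h import *
im,P,d=look("wrist"); cv2.imwrite("pics/w1.png",im[...,::-1]); im=im.astype(int)
m=(im[...,0]>100)&(im[...,0]>1.8*im[...,1])&(im[...,0]>1.8*im[...,2])&(P[...,2]>193)&(P[...,2]<208)
m=cv2.morphologyEx(m.astype(np.uint8),cv2.MORPH_OPEN,np.ones((3,3)))>0
q=P[m][:,:2]; r=cv2.minAreaRect(q.astype(np.float32)); print(len(q),q.mean(0),r,P[m][:,2].mean())
c=q.mean(0); w,V=np.linalg.eigh(np.cov(q.T));print(np.sqrt(12*w),np.degrees(np.arctan2(V[1,1],V[0,1])))
E
```

```text
t 0.1 pos [173.48 547.67 204.68] yaw 72.42 xax [-6.0e-04 -1.6e-03 -1.0e+00] F [ 1.02 -0.54 -0.15] M [0.004 0.009 0.019] gap 94.31 q [ 1.143  0.277  1.506 -0.     1.361 -0.121]
0 [nan nan] ((0.0, 0.0), (0.0, 0.0), 0.0) nan
[nan nan] naninvalid input at $[0]: expected keys jaw, x, y, z, rx, ry, rz
invalid input at $[0]: expected keys jaw, x, y, z, rx, ry, rz
invalid input at $[0]: expected keys jaw, x, y, z, rx, ry, rz
invalid input at $[0]: expected keys jaw, x, y, z, rx, ry, rz
invalid input at $[0]: expected keys jaw, x, y, z, rx, ry, rz
<stdin>:6: RuntimeWarning: Mean of empty slice.
  ret = um.true_divide(
  ret = ret.dtype.type(ret / rcount)
<stdin>:7: RuntimeWarning: Mean of empty slice.
  avg = a.mean(axis, **keepdims_kw)
<stdin>:7: RuntimeWarning: Degrees of freedom <= 0 for slice
  c *= np.true_divide(1, fact)
  c *= np.true_divide(1, fact)
```

View pics/w1.png

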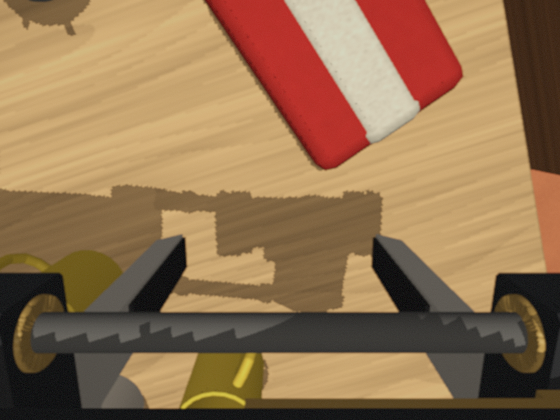

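The rows need all seven keys, so nothing has moved. The wrist view shows only a red book and yellow mugs. I'll move again with full rows.

```bash
python3 -m jog '[{"jaw":100,"x":-0.0025,"y":-0.0282,"z":-0.0217,"rx":0,"ry":0,"rz":0},{"jaw":100,"x":-0.0025,"y":-0.0282,"z":-0.0217,"rx":0,"ry":0,"rz":0},{"jaw":100,"x":-0.0025,"y":-0.0282,"z":-0.0217,"rx":0,"ry":0,"rz":0},{"jaw":100,"x":-0.0025,"y":-0.0282,"z":-0.0217,"rx":0,"ry":0,"rz":0},{"jaw":100,"x":-0.0025,"y":-0.0282,"z":-0.0217,"rx":0,"ry":0,"rz":0},{"jaw":100,"x":-0.0025,"y":-0.0282,"z":-0.0217,"rx":0,"ry":0,"rz":0},{"jaw":100,"x":-0.0025,"y":-0.0282,"z":-0.0217,"rx":0,"ry":0,"rz":0},{"jaw":100,"x":-0.0025,"y":-0.0282,"z":-0.0217,"rx":0,"ry":0,"rz":0}]'
python3 -m jog '[{"jaw":100,"x":-0.0025,"y":-0.0282,"z":-0.0217,"rx":0,"ry":0,"rz":0},{"jaw":100,"x":-0.0025,"y":-0.0282,"z":-0.0217,"rx":0,"ry":0,"rz":0},{"jaw":100,"x":-0.0025,"y":-0.0282,"z":-0.0217,"rx":0,"ry":0,"rz":0},{"jaw":100,"x":-0.0025,"y":-0.0282,"z":-0.0217,"rx":0,"ry":0,"rz":0},{"jaw":100,"x":-0.0025,"y":-0.0282,"z":-0.0217,"rx":0,"ry":0,"rz":0},{"jaw":100,"x":-0.0025,"y":-0.0282,"z":-0.0217,"rx":0,"ry":0,"rz":0},{"jaw":100,"x":-0.0025,"y":-0.0282,"z":-0.0217,"rx":0,"ry":0,"rz":0},{"jaw":100,"x":-0.0025,"y":-0.0282,"z":-0.0217,"rx":0,"ry":0,"rz":0}]'
python3 -m jog '[{"jaw":100,"x":0,"y":0,"z":0,"rx":0.0387,"ry":0,"rz":0},{"jaw":100,"x":0,"y":0,"z":0,"rx":0.0387,"ry":0,"rz":0},{"jaw":100,"x":0,"y":0,"z":0,"rx":0.0387,"ry":0,"rz":0},{"jaw":100,"x":0,"y":0,"z":0,"rx":0.0387,"ry":0,"rz":0},{"jaw":100,"x":0,"y":0,"z":0,"rx":0.0387,"ry":0,"rz":0},{"jaw":100,"x":0,"y":0,"z":0,"rx":0.0387,"ry":0,"rz":0},{"jaw":100,"x":0,"y":0,"z":0,"rx":0.0387,"ry":0,"rz":0},{"jaw":100,"x":0,"y":0,"z":0,"rx":0.0387,"ry":0,"rz":0}]'
python3 -m jog '[{"jaw":100,"x":0,"y":0,"z":0,"rx":0.0387,"ry":0,"rz":0},{"jaw":100,"x":0,"y":0,"z":0,"rx":0.0387,"ry":0,"rz":0},{"jaw":100,"x":0,"y":0,"z":0,"rx":0.0387,"ry":0,"rz":0},{"jaw":100,"x":0,"y":0,"z":0,"rx":0.0387,"ry":0,"rz":0},{"jaw":100,"x":0,"y":0,"z":0,"rx":0.0387,"ry":0,"rz":0},{"jaw":100,"x":0,"y":0,"z":0,"rx":0.0387,"ry":0,"rz":0},{"jaw":100,"x":0,"y":0,"z":0,"rx":0.0387,"ry":0,"rz":0},{"jaw":100,"x":0,"y":0,"z":0,"rx":0.0387,"ry":0,"rz":0}]'
python3 -m jog '[{"jaw":100,"x":0,"y":0,"z":0,"rx":0.0387,"ry":0,"rz":0},{"jaw":100,"x":0,"y":0,"z":0,"rx":0.0387,"ry":0,"rz":0},{"jaw":60,"x":0,"y":0,"z":0,"rx":0,"ry":0,"rz":0},{"jaw":60,"x":0,"y":0,"z":0,"rx":0,"ry":0,"rz":0},{"jaw":60,"x":0,"y":0,"z":0,"rx":0,"ry":0,"rz":0},{"jaw":60,"x":0,"y":0,"z":0,"rx":0,"ry":0,"rz":0},{"jaw":60,"x":0,"y":0,"z":0,"rx":0,"ry":0,"rz":0},{"jaw":60,"x":0,"y":0,"z":0,"rx":0,"ry":0,"rz":0}]'
cat > see.py <<'E'
import st
from h import *
im,P,d=look("wrist"); cv2.imwrite("pics/w2.png",im[...,::-1]); im=im.astype(int)
m=(im[...,0]>100)&(im[...,0]>1.8*im[...,1])&(im[...,0]>1.8*im[...,2])&(P[...,2]>193)&(P[...,2]<208)
m=cv2.morphologyEx(m.astype(np.uint8),cv2.MORPH_OPEN,np.ones((3,3)))>0
q=P[m][:,:2]; r=cv2.minAreaRect(q.astype(np.float32)); print(len(q),q.mean(0),r,P[m][:,2].mean())
w,V=np.linalg.eigh(np.cov(q.T));print(np.sqrt(12*w),np.degrees(np.arctan2(V[1,1],V[0,1])))
E
python3 see.py
```

```text
time: 0.82
eef_pos: [336.7, 312.9, 225.5]
orientation: [-0.981, 1.339, 0.981]
ft_force: [-0.1, 0.4, -1.4]
finger_gap: 93.8
time: 1.48
eef_pos: [499.5, 79.2, 245.4]
orientation: [-0.98, 1.339, 0.98]
ft_force: [0.4, 0.6, -0.2]
finger_gap: 94.4
time: 2.15
eef_pos: [498.7, 80.9, 245.1]
orientation: [-0.224, 1.56, 0.224]
ft_force: [0.1, -0.3, 0.4]
finger_gap: 93.9
time: 2.82
eef_pos: [498.7, 80.9, 245.1]
orientation: [0.538, 1.504, -0.538]
ft_force: [-0.6, 0.1, 0.4]
finger_gap: 94.1
time: 3.48
eef_pos: [498.9, 80.9, 245.5]
orientation: [0.721, 1.448, -0.721]
ft_force: [-0.2, -0.9, 0.3]
finger_gap: 58.3
t 3.48 pos [498.93  80.91 245.45] yaw -52.93 xax [ 0.e+00  1.e-04 -1.e+00] F [-0.18 -0.89  0.3 ] M [-0.047  0.095 -0.015] gap 58.25 q [0.023 0.149 1.574 0.    1.418 0.947]
1802 [501.02748325  83.28268547] ((499.62615966796875, 82.39481353759766), (54.68049621582031, 15.459970474243164), 36.333404541015625) 200.35183419584348
[16.12916716 56.65096967] -143.62747308882862
```

View pics/w2.png

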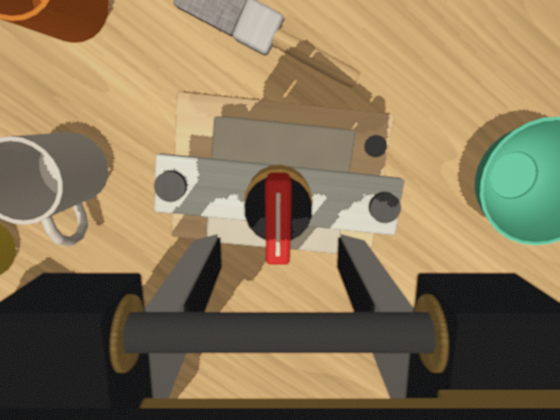

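Wrist view: the red bar runs from (278,175) to (278,262) and lies midway between the fingers. It centres at about (499.6,82.4), against (498.6,79.9) from the top camera, and the TCP is between the two. I'll descend and grip lightly.

```bash
python3 -m jog '[{"jaw":60,"x":0.013,"y":0,"z":0,"rx":0,"ry":0,"rz":0},{"jaw":60,"x":0.013,"y":0,"z":0,"rx":0,"ry":0,"rz":0},{"jaw":60,"x":0.013,"y":0,"z":0,"rx":0,"ry":0,"rz":0},{"jaw":60,"x":0.013,"y":0,"z":0,"rx":0,"ry":0,"rz":0},{"jaw":60,"x":0.013,"y":0,"z":0,"rx":0,"ry":0,"rz":0},{"jaw":60,"x":0.012,"y":0,"z":0,"rx":0,"ry":0,"rz":0},{"jaw":60,"x":0,"y":0,"z":0,"rx":0,"ry":0,"rz":0},{"jaw":60,"x":0,"y":0,"z":0,"rx":0,"ry":0,"rz":0}]' && python3 st.py
python3 -m jog '[{"jaw":25,"x":0,"y":0,"z":0,"rx":0,"ry":0,"rz":0},{"jaw":25,"x":0,"y":0,"z":0,"rx":0,"ry":0,"rz":0},{"jaw":20,"x":0,"y":0,"z":0,"rx":0,"ry":0,"rz":0},{"jaw":15,"x":0,"y":0,"z":0,"rx":0,"ry":0,"rz":0},{"jaw":10,"x":0,"y":0,"z":0,"rx":0,"ry":0,"rz":0},{"jaw":5,"x":0,"y":0,"z":0,"rx":0,"ry":0,"rz":0},{"jaw":0,"x":0,"y":0,"z":0,"rx":0,"ry":0,"rz":0},{"jaw":0,"x":0,"y":0,"z":0,"rx":0,"ry":0,"rz":0}]' 20 && python3 st.py
```

```text
time: 4.2
eef_pos: [498.6, 80.9, 168.2]
orientation: [0.721, 1.449, -0.722]
ft_force: [-0.3, -1.3, -0.6]
finger_gap: 56.5
t 4.2 pos [498.6   80.93 168.18] yaw -52.95 xax [-1.2e-03  1.0e-04 -1.0e+00] F [-0.33 -1.29 -0.55] M [-0.016  0.15  -0.039] gap 56.53 q [0.023 0.197 1.71  0.    1.236 0.947]
time: 4.87
eef_pos: [498.7, 81.4, 168.7]
orientation: [0.722, 1.448, -0.721]
ft_force: [-1.8, 1.4, 3.0]
finger_gap: 16.2
t 4.87 pos [498.66  81.41 168.67] yaw -52.98 xax [-4.e-04  1.e-03 -1.e+00] F [-1.79  1.39  2.98] M [0.264 0.332 0.057] gap 16.17 q [2.300e-02 1.960e-01 1.710e+00 1.000e-03 1.236e+00 9.470e-01]
```

```bash
python3 -m jog '[{"jaw":0,"x":0.0003,"y":0,"z":-0.0003,"rx":0,"ry":0,"rz":0},{"jaw":0,"x":0.0003,"y":0,"z":0,"rx":0,"ry":0,"rz":0},{"jaw":0,"x":0.0003,"y":0,"z":0,"rx":0,"ry":0,"rz":0},{"jaw":0,"x":0.0003,"y":0,"z":0,"rx":0,"ry":0,"rz":0},{"jaw":0,"x":0,"y":0,"z":0,"rx":0,"ry":0,"rz":0},{"jaw":0,"x":0,"y":0,"z":0,"rx":0,"ry":0,"rz":0},{"jaw":0,"x":0,"y":0,"z":0,"rx":0,"ry":0,"rz":0},{"jaw":0,"x":0,"y":0,"z":0,"rx":0,"ry":0,"rz":0}]' >/dev/null && python3 st.py
python3 -m jog '[{"jaw":0,"x":0.0003,"y":0,"z":0,"rx":0,"ry":0,"rz":0},{"jaw":0,"x":0.0002,"y":0,"z":0,"rx":0,"ry":0,"rz":0},{"jaw":0,"x":0,"y":0,"z":0,"rx":0,"ry":0,"rz":0},{"jaw":0,"x":0,"y":0,"z":0,"rx":0,"ry":0,"rz":0},{"jaw":0,"x":0,"y":0,"z":0,"rx":0,"ry":0,"rz":0},{"jaw":0,"x":0,"y":0,"z":0,"rx":0,"ry":0,"rz":0},{"jaw":0,"x":0,"y":0,"z":0,"rx":0,"ry":0,"rz":0},{"jaw":0,"x":0,"y":0,"z":0,"rx":0,"ry":0,"rz":0}]' >/dev/null && python3 st.py
```

```text
t 5.53 pos [498.66  81.38 167.23] yaw -52.97 xax [-2.e-04  5.e-04 -1.e+00] F [-2.33  2.3   1.66] M [ 0.473  0.389 -0.036] gap 16.06 q [2.400e-02 1.970e-01 1.712e+00 1.000e-03 1.233e+00 9.480e-01]
t 6.2 pos [498.69  81.32 166.79] yaw -52.97 xax [-1.e-04  4.e-04 -1.e+00] F [-2.52  2.96  3.81] M [0.6   0.556 0.001] gap 15.96 q [0.024 0.197 1.713 0.    1.232 0.948]
```

```bash
python3 -m jog '[{"jaw":0,"x":0.0002,"y":0,"z":-0.0003,"rx":0,"ry":0,"rz":0},{"jaw":0,"x":0.0001,"y":0,"z":-0.0003,"rx":0,"ry":0,"rz":0},{"jaw":0,"x":0,"y":0,"z":0,"rx":0,"ry":0,"rz":0},{"jaw":0,"x":0,"y":0,"z":0,"rx":0,"ry":0,"rz":0},{"jaw":0,"x":0,"y":0,"z":0,"rx":0,"ry":0,"rz":0},{"jaw":0,"x":0,"y":0,"z":0,"rx":0,"ry":0,"rz":0},{"jaw":0,"x":0,"y":0,"z":0,"rx":0,"ry":0,"rz":0},{"jaw":0,"x":0,"y":0,"z":0,"rx":0,"ry":0,"rz":0}]' >/dev/null && python3 st.py
python3 -m jog '[{"jaw":0,"x":0.0002,"y":0,"z":0,"rx":0,"ry":0,"rz":0},{"jaw":0,"x":0.0001,"y":0,"z":0,"rx":0,"ry":0,"rz":0},{"jaw":0,"x":0,"y":0,"z":0,"rx":0,"ry":0,"rz":0},{"jaw":0,"x":0,"y":0,"z":0,"rx":0,"ry":0,"rz":0},{"jaw":0,"x":0,"y":0,"z":0,"rx":0,"ry":0,"rz":0},{"jaw":0,"x":0,"y":0,"z":0,"rx":0,"ry":0,"rz":0},{"jaw":0,"x":0,"y":0,"z":0,"rx":0,"ry":0,"rz":0},{"jaw":0,"x":0,"y":0,"z":0,"rx":0,"ry":0,"rz":0}]' >/dev/null && python3 st.py
```

```text
t 6.87 pos [498.65  81.42 166.69] yaw -52.96 xax [ 6.e-04 -4.e-04 -1.e+00] F [-2.62  1.74  5.21] M [ 0.419  0.533 -0.059] gap 15.87 q [ 0.024  0.197  1.713 -0.     1.23   0.949]
t 7.53 pos [498.66  81.41 166.56] yaw -52.96 xax [ 8.e-04 -4.e-04 -1.e+00] F [-1.95  2.03  6.51] M [ 0.47   0.523 -0.053] gap 15.71 q [ 0.024  0.197  1.714 -0.     1.23   0.949]
```

On top of the thread (Fz stiffens at ~1.5 mm down). Slight extra press, then small clockwise steps.

```bash
python3 -m jog '[{"jaw":0,"x":0.0002,"y":0,"z":0,"rx":0,"ry":0,"rz":0},{"jaw":0,"x":0,"y":0,"z":0,"rx":0.005,"ry":0,"rz":0},{"jaw":0,"x":0,"y":0,"z":0,"rx":0.005,"ry":0,"rz":0},{"jaw":0,"x":0,"y":0,"z":0,"rx":0.005,"ry":0,"rz":0},{"jaw":0,"x":0,"y":0,"z":0,"rx":0.005,"ry":0,"rz":0},{"jaw":0,"x":0,"y":0,"z":0,"rx":0,"ry":0,"rz":0},{"jaw":0,"x":0,"y":0,"z":0,"rx":0,"ry":0,"rz":0},{"jaw":0,"x":0,"y":0,"z":0,"rx":0,"ry":0,"rz":0}]' >/dev/null && python3 st.py
```

```text
t 8.2 pos [498.6   81.47 166.49] yaw -56.56 xax [ 7.e-04 -3.e-04 -1.e+00] F [-2.64  2.39  7.23] M [0.509 0.635 0.01 ] gap 15.89 q [ 0.024  0.197  1.714 -0.     1.23   1.012]
```

```bash
python3 -m jog '[{"jaw":0,"x":0,"y":0,"z":0,"rx":0.005,"ry":0,"rz":0},{"jaw":0,"x":0,"y":0,"z":0,"rx":0.005,"ry":0,"rz":0},{"jaw":0,"x":0,"y":0,"z":0,"rx":0.005,"ry":0,"rz":0},{"jaw":0,"x":0,"y":0,"z":0,"rx":0.005,"ry":0,"rz":0},{"jaw":0,"x":0,"y":0,"z":0,"rx":0,"ry":0,"rz":0},{"jaw":0,"x":0,"y":0,"z":0,"rx":0,"ry":0,"rz":0},{"jaw":0,"x":0,"y":0,"z":0,"rx":0,"ry":0,"rz":0},{"jaw":0,"x":0,"y":0,"z":0,"rx":0,"ry":0,"rz":0}]' >/dev/null && python3 st.py
```

```text
t 8.87 pos [498.53  81.54 166.46] yaw -60.16 xax [ 6.e-04 -2.e-04 -1.e+00] F [-2.33  2.85  6.52] M [ 0.501  0.673 -0.04 ] gap 16.02 q [ 0.024  0.197  1.714 -0.     1.23   1.074]
```

```bash
python3 -m jog '[{"jaw":0,"x":0,"y":0,"z":0,"rx":0.005,"ry":0,"rz":0},{"jaw":0,"x":0,"y":0,"z":0,"rx":0.005,"ry":0,"rz":0},{"jaw":0,"x":0,"y":0,"z":0,"rx":0.005,"ry":0,"rz":0},{"jaw":0,"x":0,"y":0,"z":0,"rx":0.005,"ry":0,"rz":0},{"jaw":0,"x":0,"y":0,"z":0,"rx":0,"ry":0,"rz":0},{"jaw":0,"x":0,"y":0,"z":0,"rx":0,"ry":0,"rz":0},{"jaw":0,"x":0,"y":0,"z":0,"rx":0,"ry":0,"rz":0},{"jaw":0,"x":0,"y":0,"z":0,"rx":0,"ry":0,"rz":0}]' >/dev/null && python3 st.py
```

```text
t 9.53 pos [498.49  81.64 166.47] yaw -63.76 xax [ 5.e-04  0.e+00 -1.e+00] F [-2.37  2.33  6.84] M [0.55  0.723 0.04 ] gap 15.98 q [0.024 0.197 1.714 0.    1.23  1.137]
```

```bash
python3 -m jog '[{"jaw":0,"x":0,"y":0,"z":0,"rx":0.005,"ry":0,"rz":0},{"jaw":0,"x":0,"y":0,"z":0,"rx":0.005,"ry":0,"rz":0},{"jaw":0,"x":0,"y":0,"z":0,"rx":0.005,"ry":0,"rz":0},{"jaw":0,"x":0,"y":0,"z":0,"rx":0,"ry":0,"rz":0},{"jaw":0,"x":0,"y":0,"z":0,"rx":0,"ry":0,"rz":0},{"jaw":0,"x":0,"y":0,"z":0,"rx":0,"ry":0,"rz":0},{"jaw":0,"x":0,"y":0,"z":0,"rx":0,"ry":0,"rz":0},{"jaw":0,"x":0,"y":0,"z":0,"rx":0,"ry":0,"rz":0}]' >/dev/null && python3 st.py
```

```text
t 10.2 pos [498.48  81.71 166.48] yaw -66.46 xax [ 5.e-04  2.e-04 -1.e+00] F [-2.26  2.65  6.8 ] M [ 0.538  0.632 -0.029] gap 15.72 q [0.025 0.197 1.714 0.    1.23  1.184]
```

```bash
python3 -m jog '[{"jaw":0,"x":0,"y":0,"z":0,"rx":0.005,"ry":0,"rz":0},{"jaw":0,"x":0,"y":0,"z":0,"rx":0.005,"ry":0,"rz":0},{"jaw":0,"x":0,"y":0,"z":0,"rx":0.005,"ry":0,"rz":0},{"jaw":0,"x":0,"y":0,"z":0,"rx":0.005,"ry":0,"rz":0},{"jaw":0,"x":0,"y":0,"z":0,"rx":0,"ry":0,"rz":0},{"jaw":0,"x":0,"y":0,"z":0,"rx":0,"ry":0,"rz":0},{"jaw":0,"x":0,"y":0,"z":0,"rx":0,"ry":0,"rz":0},{"jaw":0,"x":0,"y":0,"z":0,"rx":0,"ry":0,"rz":0}]' >/dev/null && python3 st.py
```

```text
t 10.87 pos [498.43  81.81 166.48] yaw -70.06 xax [ 5.e-04  3.e-04 -1.e+00] F [-3.13  2.52  6.78] M [0.639 0.682 0.09 ] gap 15.77 q [0.025 0.197 1.714 0.    1.23  1.247]
```

```bash
python3 -m jog '[{"jaw":0,"x":0,"y":0,"z":0,"rx":0.005,"ry":0,"rz":0},{"jaw":0,"x":0,"y":0,"z":0,"rx":0.005,"ry":0,"rz":0},{"jaw":0,"x":0,"y":0,"z":0,"rx":0.005,"ry":0,"rz":0},{"jaw":0,"x":0,"y":0,"z":0,"rx":0,"ry":0,"rz":0},{"jaw":0,"x":0,"y":0,"z":0,"rx":0,"ry":0,"rz":0},{"jaw":0,"x":0,"y":0,"z":0,"rx":0,"ry":0,"rz":0},{"jaw":0,"x":0,"y":0,"z":0,"rx":0,"ry":0,"rz":0},{"jaw":0,"x":0,"y":0,"z":0,"rx":0,"ry":0,"rz":0}]' >/dev/null && python3 st.py
```

```text
t 11.53 pos [498.42  81.84 166.47] yaw -72.76 xax [ 4.e-04  4.e-04 -1.e+00] F [-2.28  2.74  7.29] M [ 0.653  0.664 -0.016] gap 15.81 q [0.025 0.197 1.714 0.    1.23  1.294]
```

```bash
python3 -m jog '[{"jaw":0,"x":0,"y":0,"z":0,"rx":0.005,"ry":0,"rz":0},{"jaw":0,"x":0,"y":0,"z":0,"rx":0.005,"ry":0,"rz":0},{"jaw":0,"x":0,"y":0,"z":0,"rx":0.005,"ry":0,"rz":0},{"jaw":0,"x":0,"y":0,"z":0,"rx":0.005,"ry":0,"rz":0},{"jaw":0,"x":0,"y":0,"z":0,"rx":0,"ry":0,"rz":0},{"jaw":0,"x":0,"y":0,"z":0,"rx":0,"ry":0,"rz":0},{"jaw":0,"x":0,"y":0,"z":0,"rx":0,"ry":0,"rz":0},{"jaw":0,"x":0,"y":0,"z":0,"rx":0,"ry":0,"rz":0}]' >/dev/null && python3 st.py
```

```text
t 12.2 pos [498.4   81.94 166.48] yaw -76.36 xax [ 4.e-04  6.e-04 -1.e+00] F [-3.35  4.27  6.91] M [0.713 0.709 0.047] gap 16.35 q [2.500e-02 1.970e-01 1.714e+00 1.000e-03 1.230e+00 1.357e+00]
```

```bash
python3 -m jog '[{"jaw":0,"x":0,"y":0,"z":0,"rx":0.005,"ry":0,"rz":0},{"jaw":0,"x":0,"y":0,"z":0,"rx":0.005,"ry":0,"rz":0},{"jaw":0,"x":0,"y":0,"z":0,"rx":0.005,"ry":0,"rz":0},{"jaw":0,"x":0,"y":0,"z":0,"rx":0,"ry":0,"rz":0},{"jaw":0,"x":0,"y":0,"z":0,"rx":0,"ry":0,"rz":0},{"jaw":0,"x":0,"y":0,"z":0,"rx":0,"ry":0,"rz":0},{"jaw":0,"x":0,"y":0,"z":0,"rx":0,"ry":0,"rz":0},{"jaw":0,"x":0,"y":0,"z":0,"rx":0,"ry":0,"rz":0}]' >/dev/null && python3 st.py
```

```text
t 12.87 pos [498.4   81.99 166.47] yaw -79.06 xax [ 4.e-04  7.e-04 -1.e+00] F [-2.92  3.76  6.82] M [0.707 0.679 0.044] gap 15.81 q [2.500e-02 1.970e-01 1.714e+00 1.000e-03 1.230e+00 1.404e+00]
```

At 0.456 rad clockwise there is still no drop, and the start can be no further than 0.3 rad clockwise, so the screw is past its start. It's crossed, with almost no torque on it. I'll stop here and turn back.

```bash
python3 -m jog '[{"jaw":0,"x":0,"y":-0.0002,"z":-0.0003,"rx":-0.010,"ry":0,"rz":0},{"jaw":0,"x":0,"y":-0.0001,"z":-0.0002,"rx":-0.016,"ry":0,"rz":0},{"jaw":0,"x":0,"y":0,"z":0,"rx":-0.018,"ry":0,"rz":0},{"jaw":0,"x":0,"y":0,"z":0,"rx":-0.018,"ry":0,"rz":0},{"jaw":0,"x":0,"y":0,"z":0,"rx":-0.018,"ry":0,"rz":0},{"jaw":0,"x":0,"y":0,"z":0,"rx":-0.018,"ry":0,"rz":0},{"jaw":0,"x":0,"y":0,"z":0,"rx":-0.018,"ry":0,"rz":0},{"jaw":0,"x":0,"y":0,"z":0,"rx":-0.010,"ry":0,"rz":0}]' >/dev/null && python3 st.py
```

```text
t 13.53 pos [498.62  81.51 166.53] yaw -56.25 xax [ 0.0015 -0.001  -1.    ] F [-2.86  0.7   6.46] M [ 0.266  0.517 -0.077] gap 15.67 q [ 2.500e-02  1.970e-01  1.714e+00 -1.000e-03  1.229e+00  1.007e+00]
```

```bash
python3 -m jog '[{"jaw":0,"x":0,"y":0,"z":0,"rx":-0.010,"ry":0,"rz":0},{"jaw":0,"x":0,"y":0,"z":0,"rx":-0.010,"ry":0,"rz":0},{"jaw":0,"x":0,"y":0,"z":0,"rx":-0.010,"ry":0,"rz":0},{"jaw":0,"x":0,"y":0,"z":0,"rx":0,"ry":0,"rz":0},{"jaw":0,"x":0,"y":0,"z":0,"rx":0,"ry":0,"rz":0},{"jaw":0,"x":0,"y":0,"z":0,"rx":0,"ry":0,"rz":0},{"jaw":0,"x":0,"y":0,"z":0,"rx":0,"ry":0,"rz":0},{"jaw":0,"x":0,"y":0,"z":0,"rx":0,"ry":0,"rz":0}]' >/dev/null && python3 st.py
```

```text
t 14.2 pos [498.68  81.4  166.54] yaw -50.97 xax [ 0.0017 -0.0013 -1.    ] F [-1.08  1.35  6.69] M [ 0.21   0.509 -0.099] gap 16.05 q [ 2.500e-02  1.970e-01  1.714e+00 -1.000e-03  1.229e+00  9.150e-01]
```

```bash
python3 -m jog '[{"jaw":0,"x":0,"y":0,"z":0,"rx":-0.010,"ry":0,"rz":0},{"jaw":0,"x":0,"y":0,"z":0,"rx":-0.010,"ry":0,"rz":0},{"jaw":0,"x":0,"y":0,"z":0,"rx":-0.010,"ry":0,"rz":0},{"jaw":0,"x":0,"y":0,"z":0,"rx":0,"ry":0,"rz":0},{"jaw":0,"x":0,"y":0,"z":0,"rx":0,"ry":0,"rz":0},{"jaw":0,"x":0,"y":0,"z":0,"rx":0,"ry":0,"rz":0},{"jaw":0,"x":0,"y":0,"z":0,"rx":0,"ry":0,"rz":0},{"jaw":0,"x":0,"y":0,"z":0,"rx":0,"ry":0,"rz":0}]' >/dev/null && python3 st.py
```

```text
t 14.87 pos [498.76  81.31 166.59] yaw -45.57 xax [ 0.0018 -0.0014 -1.    ] F [-2.3   0.54  6.3 ] M [0.236 0.479 0.053] gap 15.91 q [ 0.025  0.197  1.714 -0.002  1.229  0.821]
```

```bash
python3 -m jog '[{"jaw":0,"x":0,"y":0,"z":0,"rx":-0.008,"ry":0,"rz":0},{"jaw":0,"x":0,"y":0,"z":0,"rx":-0.008,"ry":0,"rz":0},{"jaw":0,"x":0,"y":0,"z":0,"rx":-0.008,"ry":0,"rz":0},{"jaw":0,"x":0,"y":0,"z":0,"rx":0,"ry":0,"rz":0},{"jaw":0,"x":0,"y":0,"z":0,"rx":0,"ry":0,"rz":0},{"jaw":0,"x":0,"y":0,"z":0,"rx":0,"ry":0,"rz":0},{"jaw":0,"x":0,"y":0,"z":0,"rx":0,"ry":0,"rz":0},{"jaw":0,"x":0,"y":0,"z":0,"rx":0,"ry":0,"rz":0}]' >/dev/null && python3 st.py
```

```text
t 15.53 pos [498.8   81.27 166.35] yaw -41.24 xax [ 0.0018 -0.0015 -1.    ] F [-1.25  0.5   4.95] M [0.196 0.352 0.046] gap 15.98 q [ 0.025  0.197  1.714 -0.002  1.228  0.745]
```

Fz fell and the knob settled lower, so it is over the thread's start. I'll go 2.7° further in, then press down gently to check.

```bash
python3 -m jog '[{"jaw":0,"x":0,"y":0,"z":0,"rx":-0.008,"ry":0,"rz":0},{"jaw":0,"x":0,"y":0,"z":0,"rx":-0.007,"ry":0,"rz":0},{"jaw":0,"x":0.0004,"y":0,"z":0,"rx":0,"ry":0,"rz":0},{"jaw":0,"x":0.0003,"y":0,"z":0,"rx":0,"ry":0,"rz":0},{"jaw":0,"x":0,"y":0,"z":0,"rx":0,"ry":0,"rz":0},{"jaw":0,"x":0,"y":0,"z":0,"rx":0,"ry":0,"rz":0},{"jaw":0,"x":0,"y":0,"z":0,"rx":0,"ry":0,"rz":0},{"jaw":0,"x":0,"y":0,"z":0,"rx":0,"ry":0,"rz":0}]' >/dev/null && python3 st.py
```

```text
t 16.2 pos [498.81  81.33 165.48] yaw -38.56 xax [ 0.0017 -0.0014 -1.    ] F [ 0.4  -1.37  4.21] M [-0.391 -0.099  0.071] gap 16.12 q [ 0.025  0.198  1.716 -0.002  1.226  0.699]
```

```bash
python3 -m jog '[{"jaw":0,"x":0.0010,"y":0,"z":0,"rx":0,"ry":0,"rz":0},{"jaw":0,"x":0.0015,"y":0,"z":0,"rx":0,"ry":0,"rz":0},{"jaw":0,"x":0.0015,"y":0,"z":0,"rx":0,"ry":0,"rz":0},{"jaw":0,"x":0.0015,"y":0,"z":0,"rx":0,"ry":0,"rz":0},{"jaw":0,"x":0.0015,"y":0,"z":0,"rx":0,"ry":0,"rz":0},{"jaw":0,"x":0.0005,"y":0,"z":0,"rx":0,"ry":0,"rz":0},{"jaw":0,"x":0,"y":0,"z":0,"rx":0,"ry":0,"rz":0},{"jaw":0,"x":0,"y":0,"z":0,"rx":0,"ry":0,"rz":0}]' >/dev/null && python3 st.py
```

```text
t 16.87 pos [498.77  81.44 157.81] yaw -38.56 xax [ 0.0014 -0.0012 -1.    ] F [ 3.16 -4.3   3.24] M [-0.966 -0.491 -0.015] gap 15.94 q [ 2.500e-02  2.040e-01  1.728e+00 -1.000e-03  1.208e+00  6.980e-01]
```

```bash
python3 -m jog '[{"jaw":0,"x":0.0003,"y":0,"z":0,"rx":0,"ry":0,"rz":0},{"jaw":0,"x":0.0003,"y":0,"z":0,"rx":0,"ry":0,"rz":0},{"jaw":0,"x":0.0003,"y":0,"z":0,"rx":0,"ry":0,"rz":0},{"jaw":0,"x":0.0001,"y":0,"z":0,"rx":0,"ry":0,"rz":0},{"jaw":0,"x":0,"y":0,"z":0,"rx":0,"ry":0,"rz":0},{"jaw":0,"x":0,"y":0,"z":0,"rx":0,"ry":0,"rz":0},{"jaw":0,"x":0,"y":0,"z":0,"rx":0,"ry":0,"rz":0},{"jaw":0,"x":0,"y":0,"z":0,"rx":0,"ry":0,"rz":0}]' >/dev/null && python3 st.py
```

```text
t 17.53 pos [498.77  81.45 157.06] yaw -38.56 xax [ 0.0017 -0.0011 -1.    ] F [ 2.53 -3.42  3.19] M [-1.035 -0.534  0.048] gap 15.89 q [ 2.500e-02  2.040e-01  1.729e+00 -1.000e-03  1.206e+00  6.980e-01]
```

```bash
python3 -m jog '[{"jaw":0,"x":0.0002,"y":0,"z":0.0003,"rx":0,"ry":0,"rz":0},{"jaw":0,"x":0.0002,"y":0,"z":0.0002,"rx":0,"ry":0,"rz":0},{"jaw":0,"x":0,"y":0,"z":0,"rx":0,"ry":0,"rz":0},{"jaw":0,"x":0,"y":0,"z":0,"rx":0,"ry":0,"rz":0},{"jaw":0,"x":0,"y":0,"z":0,"rx":0,"ry":0,"rz":0},{"jaw":0,"x":0,"y":0,"z":0,"rx":0,"ry":0,"rz":0},{"jaw":0,"x":0,"y":0,"z":0,"rx":0,"ry":0,"rz":0},{"jaw":0,"x":0,"y":0,"z":0,"rx":0,"ry":0,"rz":0}]' >/dev/null && python3 st.py
```

```text
t 18.2 pos [498.77  81.44 156.77] yaw -38.56 xax [ 1.e-03 -6.e-04 -1.e+00] F [ 1.38 -3.67  6.32] M [-0.991 -0.434  0.018] gap 16.27 q [ 2.500e-02  2.050e-01  1.729e+00 -1.000e-03  1.206e+00  6.980e-01]
```

```bash
python3 -m jog '[{"jaw":0,"x":0.0002,"y":0,"z":0,"rx":0,"ry":0,"rz":0},{"jaw":0,"x":0.0002,"y":0,"z":0,"rx":0,"ry":0,"rz":0},{"jaw":0,"x":0,"y":0,"z":0,"rx":0,"ry":0,"rz":0},{"jaw":0,"x":0,"y":0,"z":0,"rx":0,"ry":0,"rz":0},{"jaw":0,"x":0,"y":0,"z":0,"rx":0,"ry":0,"rz":0},{"jaw":0,"x":0,"y":0,"z":0,"rx":0,"ry":0,"rz":0},{"jaw":0,"x":0,"y":0,"z":0,"rx":0,"ry":0,"rz":0},{"jaw":0,"x":0,"y":0,"z":0,"rx":0,"ry":0,"rz":0}]' >/dev/null && python3 st.py
```

```text
t 18.87 pos [498.8   81.42 156.65] yaw -38.56 xax [ 1.2e-03 -6.0e-04 -1.0e+00] F [ 1.85 -4.21  6.34] M [-0.952 -0.291  0.066] gap 15.81 q [ 2.500e-02  2.050e-01  1.730e+00 -1.000e-03  1.206e+00  6.980e-01]
```

Dropped in: z fell 11.6 mm and it is seated. Now clockwise, following the thread down.

```bash
python3 -m jog '[{"jaw":0,"x":0,"y":0,"z":0,"rx":0.010,"ry":0,"rz":0},{"jaw":0,"x":0,"y":0,"z":0,"rx":0.010,"ry":0,"rz":0},{"jaw":0,"x":0,"y":0,"z":0,"rx":0.010,"ry":0,"rz":0},{"jaw":0,"x":0,"y":0,"z":0,"rx":0.010,"ry":0,"rz":0},{"jaw":0,"x":0,"y":0,"z":0,"rx":0.005,"ry":0,"rz":0},{"jaw":0,"x":0,"y":0,"z":0,"rx":0,"ry":0,"rz":0},{"jaw":0,"x":0,"y":0,"z":0,"rx":0,"ry":0,"rz":0},{"jaw":0,"x":0,"y":0,"z":0,"rx":0,"ry":0,"rz":0}]' >/dev/null && python3 st.py
```

```text
t 19.53 pos [498.63  81.56 156.16] yaw -46.63 xax [ 5.e-04 -3.e-04 -1.e+00] F [ 2.22 -2.59  5.92] M [-0.93  -0.49  -0.023] gap 16.12 q [ 0.025  0.205  1.73  -0.     1.205  0.839]
```

```bash
python3 -m jog '[{"jaw":0,"x":0,"y":0,"z":0,"rx":0.007,"ry":0,"rz":0},{"jaw":0,"x":0.0001,"y":0,"z":0,"rx":0.007,"ry":0,"rz":0},{"jaw":0,"x":0.0001,"y":0,"z":0,"rx":0.007,"ry":0,"rz":0},{"jaw":0,"x":0.0001,"y":0,"z":0,"rx":0.007,"ry":0,"rz":0},{"jaw":0,"x":0,"y":0,"z":0,"rx":0,"ry":0,"rz":0},{"jaw":0,"x":0,"y":0,"z":0,"rx":0,"ry":0,"rz":0},{"jaw":0,"x":0,"y":0,"z":0,"rx":0,"ry":0,"rz":0},{"jaw":0,"x":0,"y":0,"z":0,"rx":0,"ry":0,"rz":0}]' >/dev/null && python3 st.py
```

```text
t 20.2 pos [498.54  81.65 155.74] yaw -51.68 xax [ 3.e-04 -2.e-04 -1.e+00] F [ 2.73 -5.1   5.43] M [-0.997 -0.364 -0.003] gap 15.7 q [ 0.025  0.206  1.731 -0.     1.204  0.927]
```

```bash
python3 -m jog '[{"jaw":0,"x":0.0001,"y":0,"z":0.0002,"rx":0.007,"ry":0,"rz":0},{"jaw":0,"x":0.0001,"y":0,"z":0.0002,"rx":0.007,"ry":0,"rz":0},{"jaw":0,"x":0.0001,"y":0,"z":0.0001,"rx":0.007,"ry":0,"rz":0},{"jaw":0,"x":0.0001,"y":0,"z":0,"rx":0.007,"ry":0,"rz":0},{"jaw":0,"x":0.0001,"y":0,"z":0,"rx":0.007,"ry":0,"rz":0},{"jaw":0,"x":0,"y":0,"z":0,"rx":0,"ry":0,"rz":0},{"jaw":0,"x":0,"y":0,"z":0,"rx":0,"ry":0,"rz":0},{"jaw":0,"x":0,"y":0,"z":0,"rx":0,"ry":0,"rz":0}]' >/dev/null && python3 st.py
```

```text
t 20.87 pos [498.46  81.73 155.15] yaw -57.99 xax [-4.e-04  8.e-04 -1.e+00] F [ 0.57 -3.85  5.39] M [-0.856 -0.324 -0.037] gap 15.62 q [2.400e-02 2.070e-01 1.732e+00 1.000e-03 1.204e+00 1.036e+00]
```

```bash
python3 -m jog '[{"jaw":0,"x":0.0001,"y":0,"z":0,"rx":0.007,"ry":0,"rz":0},{"jaw":0,"x":0.0001,"y":0,"z":0,"rx":0.007,"ry":0,"rz":0},{"jaw":0,"x":0.0001,"y":0,"z":0,"rx":0.007,"ry":0,"rz":0},{"jaw":0,"x":0.0001,"y":0,"z":0,"rx":0.007,"ry":0,"rz":0},{"jaw":0,"x":0.0002,"y":0,"z":0,"rx":0.007,"ry":0,"rz":0},{"jaw":0,"x":0,"y":0,"z":0,"rx":0,"ry":0,"rz":0},{"jaw":0,"x":0,"y":0,"z":0,"rx":0,"ry":0,"rz":0},{"jaw":0,"x":0,"y":0,"z":0,"rx":0,"ry":0,"rz":0}]' >/dev/null && python3 st.py
```

```text
t 21.53 pos [498.38  81.82 154.51] yaw -64.33 xax [-6.e-04  1.e-03 -1.e+00] F [ 1.78 -1.89  5.35] M [-0.61  -0.231 -0.044] gap 16.1 q [2.400e-02 2.070e-01 1.733e+00 1.000e-03 1.202e+00 1.147e+00]
```

```bash
python3 -m jog '[{"jaw":0,"x":0.0001,"y":0,"z":0,"rx":0.007,"ry":0,"rz":0},{"jaw":0,"x":0.0001,"y":0,"z":0,"rx":0.007,"ry":0,"rz":0},{"jaw":0,"x":0.0001,"y":0,"z":0,"rx":0.007,"ry":0,"rz":0},{"jaw":0,"x":0.0001,"y":0,"z":0,"rx":0.007,"ry":0,"rz":0},{"jaw":0,"x":0.0002,"y":0,"z":0,"rx":0.007,"ry":0,"rz":0},{"jaw":0,"x":0,"y":0,"z":0,"rx":0,"ry":0,"rz":0},{"jaw":0,"x":0,"y":0,"z":0,"rx":0,"ry":0,"rz":0},{"jaw":0,"x":0,"y":0,"z":0,"rx":0,"ry":0,"rz":0}]' >/dev/null && python3 st.py
```

```text
t 22.2 pos [498.32  81.94 153.92] yaw -70.64 xax [-7.0e-04  1.2e-03 -1.0e+00] F [ 1.78 -2.39  5.31] M [-0.62  -0.213 -0.036] gap 15.58 q [2.400e-02 2.080e-01 1.734e+00 1.000e-03 1.201e+00 1.256e+00]
```

```bash
python3 -m jog '[{"jaw":0,"x":0.0001,"y":0,"z":0,"rx":0.007,"ry":0,"rz":0},{"jaw":0,"x":0.0001,"y":0,"z":0,"rx":0.007,"ry":0,"rz":0},{"jaw":0,"x":0.0001,"y":0,"z":0,"rx":0.007,"ry":0,"rz":0},{"jaw":0,"x":0.0001,"y":0,"z":0,"rx":0.007,"ry":0,"rz":0},{"jaw":0,"x":0.0002,"y":0,"z":0,"rx":0.007,"ry":0,"rz":0},{"jaw":0,"x":0,"y":0,"z":0,"rx":0,"ry":0,"rz":0},{"jaw":0,"x":0,"y":0,"z":0,"rx":0,"ry":0,"rz":0},{"jaw":0,"x":0,"y":0,"z":0,"rx":0,"ry":0,"rz":0}]' >/dev/null && python3 st.py
```

```text
t 22.87 pos [498.26  82.11 153.38] yaw -76.94 xax [-7.0e-04  1.6e-03 -1.0e+00] F [ 0.71 -2.54  5.43] M [-0.506 -0.256 -0.054] gap 15.78 q [0.024 0.208 1.735 0.002 1.2   1.366]
```

```bash
python3 -m jog '[{"jaw":0,"x":0.0001,"y":0,"z":0,"rx":0.007,"ry":0,"rz":0},{"jaw":0,"x":0.0001,"y":0,"z":0,"rx":0.007,"ry":0,"rz":0},{"jaw":0,"x":0.0001,"y":0,"z":0,"rx":0.007,"ry":0,"rz":0},{"jaw":0,"x":0.0001,"y":0,"z":0,"rx":0.007,"ry":0,"rz":0},{"jaw":0,"x":0.0001,"y":0,"z":0,"rx":0.007,"ry":0,"rz":0},{"jaw":0,"x":0,"y":0,"z":0,"rx":0,"ry":0,"rz":0},{"jaw":0,"x":0,"y":0,"z":0,"rx":0,"ry":0,"rz":0},{"jaw":0,"x":0,"y":0,"z":0,"rx":0,"ry":0,"rz":0}]' >/dev/null && python3 st.py
```

```text
t 23.53 pos [498.22  82.26 152.85] yaw -83.24 xax [-9.0e-04  1.8e-03 -1.0e+00] F [ 0.72 -0.65  6.46] M [-0.481 -0.139 -0.043] gap 16.0 q [0.024 0.208 1.735 0.002 1.199 1.476]
```

```bash
python3 -m jog '[{"jaw":0,"x":0.0001,"y":0,"z":0,"rx":0.006,"ry":0,"rz":0},{"jaw":0,"x":0,"y":0,"z":0,"rx":0.006,"ry":0,"rz":0},{"jaw":0,"x":0.0001,"y":0,"z":0,"rx":0.006,"ry":0,"rz":0},{"jaw":0,"x":0,"y":0,"z":0,"rx":0.006,"ry":0,"rz":0},{"jaw":0,"x":0,"y":0,"z":0,"rx":0,"ry":0,"rz":0},{"jaw":0,"x":0,"y":0,"z":0,"rx":0,"ry":0,"rz":0},{"jaw":0,"x":0,"y":0,"z":0,"rx":0,"ry":0,"rz":0},{"jaw":0,"x":0,"y":0,"z":0,"rx":0,"ry":0,"rz":0}]' >/dev/null && python3 st.py
```

```text
t 24.2 pos [498.19  82.35 152.76] yaw -87.56 xax [-8.e-04  2.e-03 -1.e+00] F [ 2.35 -1.43  6.05] M [-0.349 -0.148 -0.113] gap 16.14 q [0.024 0.208 1.736 0.002 1.198 1.552]
```

```bash
python3 -m jog '[{"jaw":0,"x":0,"y":0,"z":0,"rx":0.006,"ry":0,"rz":0},{"jaw":0,"x":0,"y":0,"z":0,"rx":0.006,"ry":0,"rz":0},{"jaw":0,"x":0,"y":0,"z":0,"rx":0.006,"ry":0,"rz":0},{"jaw":0,"x":0,"y":0,"z":0,"rx":0.006,"ry":0,"rz":0},{"jaw":0,"x":0,"y":0,"z":0,"rx":0,"ry":0,"rz":0},{"jaw":0,"x":0,"y":0,"z":0,"rx":0,"ry":0,"rz":0},{"jaw":0,"x":0,"y":0,"z":0,"rx":0,"ry":0,"rz":0},{"jaw":0,"x":0,"y":0,"z":0,"rx":0,"ry":0,"rz":0}]' >/dev/null && python3 st.py
```

```text
t 24.87 pos [498.21  82.5  152.77] yaw -91.88 xax [-8.0e-04  2.3e-03 -1.0e+00] F [ 0.65 -2.6   6.13] M [-0.353 -0.148  0.047] gap 15.96 q [0.024 0.208 1.736 0.002 1.198 1.627]
```

Home height is reached, with z flat at 152.77. Now 2.5° steps to find the end stop.

```bash
python3 -m jog '[{"jaw":0,"x":0,"y":0,"z":0,"rx":0.005,"ry":0,"rz":0},{"jaw":0,"x":0,"y":0,"z":0,"rx":0.005,"ry":0,"rz":0},{"jaw":0,"x":0,"y":0,"z":0,"rx":0.004,"ry":0,"rz":0},{"jaw":0,"x":0,"y":0,"z":0,"rx":0,"ry":0,"rz":0},{"jaw":0,"x":0,"y":0,"z":0,"rx":0,"ry":0,"rz":0},{"jaw":0,"x":0,"y":0,"z":0,"rx":0,"ry":0,"rz":0},{"jaw":0,"x":0,"y":0,"z":0,"rx":0,"ry":0,"rz":0},{"jaw":0,"x":0,"y":0,"z":0,"rx":0,"ry":0,"rz":0}]' >/dev/null && python3 st.py
```

```text
t 25.53 pos [498.22  82.63 152.74] yaw -94.39 xax [-8.0e-04  2.5e-03 -1.0e+00] F [-0.03 -0.69  6.63] M [-0.284 -0.116  0.094] gap 15.94 q [0.025 0.208 1.736 0.003 1.198 1.671]
```

```bash
python3 -m jog '[{"jaw":0,"x":0,"y":0,"z":0,"rx":0.005,"ry":0,"rz":0},{"jaw":0,"x":0,"y":0,"z":0,"rx":0.005,"ry":0,"rz":0},{"jaw":0,"x":0,"y":0,"z":0,"rx":0.004,"ry":0,"rz":0},{"jaw":0,"x":0,"y":0,"z":0,"rx":0,"ry":0,"rz":0},{"jaw":0,"x":0,"y":0,"z":0,"rx":0,"ry":0,"rz":0},{"jaw":0,"x":0,"y":0,"z":0,"rx":0,"ry":0,"rz":0},{"jaw":0,"x":0,"y":0,"z":0,"rx":0,"ry":0,"rz":0},{"jaw":0,"x":0,"y":0,"z":0,"rx":0,"ry":0,"rz":0}]' >/dev/null && python3 st.py
```

```text
t 26.2 pos [498.24  82.78 152.75] yaw -96.9 xax [-7.0e-04  2.8e-03 -1.0e+00] F [ 0.65 -0.71  5.38] M [-0.191 -0.141  0.207] gap 15.92 q [0.025 0.208 1.736 0.003 1.198 1.715]
```

```bash
python3 -m jog '[{"jaw":0,"x":0,"y":0,"z":0,"rx":0.004,"ry":0,"rz":0},{"jaw":0,"x":0,"y":0,"z":0,"rx":0.003,"ry":0,"rz":0},{"jaw":0,"x":0,"y":0,"z":0,"rx":0,"ry":0,"rz":0},{"jaw":0,"x":0,"y":0,"z":0,"rx":0,"ry":0,"rz":0},{"jaw":0,"x":0,"y":0,"z":0,"rx":0,"ry":0,"rz":0},{"jaw":0,"x":0,"y":0,"z":0,"rx":0,"ry":0,"rz":0},{"jaw":0,"x":0,"y":0,"z":0,"rx":0,"ry":0,"rz":0},{"jaw":0,"x":0,"y":0,"z":0,"rx":0,"ry":0,"rz":0}]' >/dev/null && python3 st.py
```

```text
t 26.87 pos [498.24  82.83 152.77] yaw -98.15 xax [-7.0e-04  2.9e-03 -1.0e+00] F [ 0.95 -0.44  6.04] M [-0.193 -0.159  0.233] gap 15.75 q [0.025 0.208 1.736 0.003 1.198 1.737]
```

The torque rises (0.09 → 0.21 → 0.23 N m) at the home height, so this is the end stop. Release slowly and rise.

```bash
python3 -m jog '[{"jaw":20,"x":0,"y":0,"z":0,"rx":0,"ry":0,"rz":0},{"jaw":25,"x":0,"y":0,"z":0,"rx":0,"ry":0,"rz":0},{"jaw":30,"x":0,"y":0,"z":0,"rx":0,"ry":0,"rz":0},{"jaw":40,"x":0,"y":0,"z":0,"rx":0,"ry":0,"rz":0},{"jaw":50,"x":0,"y":0,"z":0,"rx":0,"ry":0,"rz":0},{"jaw":60,"x":0,"y":0,"z":0,"rx":0,"ry":0,"rz":0},{"jaw":60,"x":0,"y":0,"z":0,"rx":0,"ry":0,"rz":0},{"jaw":60,"x":0,"y":0,"z":0,"rx":0,"ry":0,"rz":0}]' >/dev/null && python3 st.py
```

```text
t 27.53 pos [498.61  81.41 152.56] yaw -98.15 xax [-3.e-04  2.e-04 -1.e+00] F [-0.43 -0.56  0.25] M [-0.02   0.153 -0.033] gap 55.61 q [0.024 0.209 1.736 0.    1.197 1.737]
```

```bash
python3 -m jog '[{"jaw":60,"x":-0.010,"y":0,"z":0,"rx":0,"ry":0,"rz":0},{"jaw":60,"x":-0.015,"y":0,"z":0,"rx":0,"ry":0,"rz":0},{"jaw":60,"x":-0.015,"y":0,"z":0,"rx":0,"ry":0,"rz":0},{"jaw":60,"x":-0.015,"y":0,"z":0,"rx":0,"ry":0,"rz":0},{"jaw":60,"x":-0.015,"y":0,"z":0,"rx":0,"ry":0,"rz":0},{"jaw":60,"x":-0.010,"y":0,"z":0,"rx":0,"ry":0,"rz":0},{"jaw":60,"x":0,"y":0,"z":0,"rx":0,"ry":0,"rz":0},{"jaw":60,"x":0,"y":0,"z":0,"rx":0,"ry":0,"rz":0}]' >/dev/null && sed -i 's/>193/>175/;s/w2.png/w3.png/' see.py && python3 see.py
```

```text
t 28.2 pos [498.92  81.37 233.21] yaw -98.15 xax [ 1.3e-03  1.0e-04 -1.0e+00] F [ 1.06 -0.41 -0.52] M [0.015 0.152 0.018] gap 56.65 q [0.024 0.155 1.598 0.    1.388 1.737]
1761 [501.95992257  81.47334887] ((499.5875244140625, 81.71336364746094), (15.65021800994873, 55.48033142089844), 86.74541473388672) 186.4398526101646
[16.16947897 57.18983186] 177.51575497135343
```

View pics/w3.png

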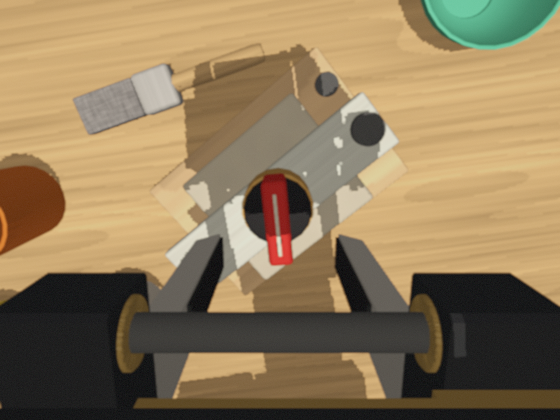

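Wrist view: the knob is low in the bush, its red bar running from (273,178) to (281,262), and the brush, bowl and press are unmoved. The height matches home (186.4 now against 200.35 at first, −14 mm). The bar sits about 6° behind where I let go, so it may have sprung back off the stop. There is time, so I'll re-grip, check the stop, and unload before letting go.

```bash
python3 -m jog '[{"jaw":60,"x":0.010,"y":0,"z":0,"rx":-0.015,"ry":0,"rz":0},{"jaw":60,"x":0.015,"y":0,"z":0,"rx":-0.015,"ry":0,"rz":0},{"jaw":60,"x":0.015,"y":0,"z":0,"rx":0,"ry":0,"rz":0},{"jaw":60,"x":0.015,"y":0,"z":0,"rx":0,"ry":0,"rz":0},{"jaw":60,"x":0.015,"y":0,"z":0,"rx":0,"ry":0,"rz":0},{"jaw":60,"x":0.010,"y":0,"z":0,"rx":0,"ry":0,"rz":0},{"jaw":30,"x":0,"y":0,"z":0,"rx":0,"ry":0,"rz":0},{"jaw":25,"x":0,"y":0,"z":0,"rx":0,"ry":0,"rz":0}]' >/dev/null && python3 st.py
```

```text
t 28.92 pos [497.11  82.83 151.3 ] yaw -92.79 xax [-0.0043  0.0032 -1.    ] F [-0.78  5.85  1.3 ] M [0.408 0.199 0.016] gap 46.5 q [0.024 0.21  1.737 0.004 1.198 1.643]
```

```bash
python3 -m jog '[{"jaw":20,"x":0,"y":0,"z":0,"rx":0,"ry":0,"rz":0},{"jaw":15,"x":0,"y":0,"z":0,"rx":0,"ry":0,"rz":0},{"jaw":10,"x":0,"y":0,"z":0,"rx":0,"ry":0,"rz":0},{"jaw":5,"x":0,"y":0,"z":0,"rx":0,"ry":0,"rz":0},{"jaw":0,"x":0,"y":0,"z":0,"rx":0,"ry":0,"rz":0},{"jaw":0,"x":0,"y":0,"z":0,"rx":0,"ry":0,"rz":0},{"jaw":0,"x":0,"y":0,"z":0,"rx":0,"ry":0,"rz":0},{"jaw":0,"x":0,"y":0,"z":0,"rx":0,"ry":0,"rz":0}]' 20 >/dev/null && python3 st.py
```

```text
t 29.58 pos [499.43  82.23 153.29] yaw -92.76 xax [ 0.0019  0.0017 -1.    ] F [1.71 5.4  2.46] M [ 0.922 -0.051  0.055] gap 15.94 q [0.024 0.208 1.734 0.002 1.197 1.643]
```

```bash
python3 -m jog '[{"jaw":0,"x":0,"y":0,"z":0,"rx":0.005,"ry":0,"rz":0},{"jaw":0,"x":0,"y":0,"z":0,"rx":0.005,"ry":0,"rz":0},{"jaw":0,"x":0,"y":0,"z":0,"rx":0.004,"ry":0,"rz":0},{"jaw":0,"x":0,"y":0,"z":0,"rx":0,"ry":0,"rz":0},{"jaw":0,"x":0,"y":0,"z":0,"rx":0,"ry":0,"rz":0},{"jaw":0,"x":0,"y":0,"z":0,"rx":0,"ry":0,"rz":0},{"jaw":0,"x":0,"y":0,"z":0,"rx":0,"ry":0,"rz":0},{"jaw":0,"x":0,"y":0,"z":0,"rx":0,"ry":0,"rz":0}]' >/dev/null && python3 st.py
```

```text
t 30.25 pos [499.41  82.28 153.2 ] yaw -95.31 xax [ 0.0018  0.0018 -1.    ] F [0.64 4.96 3.88] M [ 1.06  -0.103  0.096] gap 15.91 q [0.024 0.208 1.735 0.002 1.197 1.687]
```

```bash
python3 -m jog '[{"jaw":0,"x":0,"y":0,"z":0,"rx":0.005,"ry":0,"rz":0},{"jaw":0,"x":0,"y":0,"z":0,"rx":0.005,"ry":0,"rz":0},{"jaw":0,"x":0,"y":0,"z":0,"rx":0.004,"ry":0,"rz":0},{"jaw":0,"x":0,"y":0,"z":0,"rx":0,"ry":0,"rz":0},{"jaw":0,"x":0,"y":0,"z":0,"rx":0,"ry":0,"rz":0},{"jaw":0,"x":0,"y":0,"z":0,"rx":0,"ry":0,"rz":0},{"jaw":0,"x":0,"y":0,"z":0,"rx":0,"ry":0,"rz":0},{"jaw":0,"x":0,"y":0,"z":0,"rx":0,"ry":0,"rz":0}]' >/dev/null && python3 st.py
```

```text
t 30.92 pos [499.39  82.36 153.2 ] yaw -97.82 xax [ 0.0017  0.002  -1.    ] F [-0.15  5.25  3.95] M [ 1.103 -0.051  0.17 ] gap 16.21 q [0.024 0.208 1.735 0.002 1.197 1.731]
```

```bash
python3 -m jog '[{"jaw":0,"x":0,"y":0,"z":0,"rx":0.003,"ry":0,"rz":0},{"jaw":0,"x":0,"y":0,"z":0,"rx":0,"ry":0,"rz":0},{"jaw":0,"x":0,"y":0,"z":0,"rx":0,"ry":0,"rz":0},{"jaw":0,"x":0,"y":0,"z":0,"rx":0,"ry":0,"rz":0},{"jaw":0,"x":0,"y":0,"z":0,"rx":0,"ry":0,"rz":0},{"jaw":0,"x":0,"y":0,"z":0,"rx":0,"ry":0,"rz":0},{"jaw":0,"x":0,"y":0,"z":0,"rx":0,"ry":0,"rz":0},{"jaw":0,"x":0,"y":0,"z":0,"rx":0,"ry":0,"rz":0}]' >/dev/null && python3 st.py
```

```text
t 31.58 pos [499.41  82.37 153.21] yaw -98.36 xax [ 0.0018  0.002  -1.    ] F [0.97 6.1  3.98] M [ 1.099 -0.02   0.167] gap 16.3 q [0.024 0.208 1.735 0.002 1.197 1.74 ]
```

The stop is reproduced at the same angle. Unload gently, then release.

```bash
python3 -m jog '[{"jaw":0,"x":0,"y":0,"z":0,"rx":-0.003,"ry":0,"rz":0},{"jaw":0,"x":0,"y":0,"z":0,"rx":-0.003,"ry":0,"rz":0},{"jaw":0,"x":0,"y":0,"z":0,"rx":-0.003,"ry":0,"rz":0},{"jaw":0,"x":0,"y":0,"z":0,"rx":0,"ry":0,"rz":0},{"jaw":0,"x":0,"y":0,"z":0,"rx":0,"ry":0,"rz":0},{"jaw":0,"x":0,"y":0,"z":0,"rx":0,"ry":0,"rz":0},{"jaw":0,"x":0,"y":0,"z":0,"rx":0,"ry":0,"rz":0},{"jaw":0,"x":0,"y":0,"z":0,"rx":0,"ry":0,"rz":0}]' >/dev/null && python3 st.py
```

```text
t 32.25 pos [499.44  82.34 153.21] yaw -96.75 xax [ 0.0019  0.002  -1.    ] F [1.43 5.35 3.92] M [ 1.087 -0.034  0.125] gap 16.19 q [0.024 0.208 1.735 0.002 1.197 1.712]
```

```bash
python3 -m jog '[{"jaw":20,"x":0,"y":0,"z":0,"rx":0,"ry":0,"rz":0},{"jaw":25,"x":0,"y":0,"z":0,"rx":0,"ry":0,"rz":0},{"jaw":30,"x":0,"y":0,"z":0,"rx":0,"ry":0,"rz":0},{"jaw":40,"x":0,"y":0,"z":0,"rx":0,"ry":0,"rz":0},{"jaw":50,"x":0,"y":0,"z":0,"rx":0,"ry":0,"rz":0},{"jaw":60,"x":0,"y":0,"z":0,"rx":0,"ry":0,"rz":0},{"jaw":60,"x":0,"y":0,"z":0,"rx":0,"ry":0,"rz":0},{"jaw":60,"x":0,"y":0,"z":0,"rx":0,"ry":0,"rz":0}]' >/dev/null
python3 -m jog '[{"jaw":60,"x":-0.010,"y":0,"z":0,"rx":0,"ry":0,"rz":0},{"jaw":60,"x":-0.015,"y":0,"z":0,"rx":0,"ry":0,"rz":0},{"jaw":60,"x":-0.015,"y":0,"z":0,"rx":0,"ry":0,"rz":0},{"jaw":60,"x":-0.015,"y":0,"z":0,"rx":0,"ry":0,"rz":0},{"jaw":60,"x":-0.015,"y":0,"z":0,"rx":0,"ry":0,"rz":0},{"jaw":60,"x":-0.010,"y":0,"z":0,"rx":0,"ry":0,"rz":0},{"jaw":60,"x":0,"y":0,"z":0,"rx":0,"ry":0,"rz":0},{"jaw":60,"x":0,"y":0,"z":0,"rx":0,"ry":0,"rz":0}]' >/dev/null && sed -i 's/w3.png/w4.png/' see.py && python3 see.py
```

```text
t 33.58 pos [498.93  81.35 233.21] yaw -96.71 xax [ 1.3e-03  1.0e-04 -1.0e+00] F [-0.9  -0.07 -0.62] M [0.001 0.158 0.022] gap 56.35 q [0.024 0.155 1.598 0.    1.388 1.712]
1764 [502.11658498  81.5150534 ] ((499.5584716796875, 81.7701644897461), (15.569330215454102, 55.67312240600586), 87.7290267944336) 186.3369083060943
[16.1956136  57.07781358] 177.7688376975153
```

```bash
python3 -m jog '[{"jaw":60,"x":-0.005,"y":0,"z":0.025,"rx":0,"ry":0,"rz":0},{"jaw":60,"x":-0.005,"y":0,"z":0.03,"rx":0,"ry":0,"rz":0},{"jaw":60,"x":0,"y":0,"z":0.03,"rx":0,"ry":0,"rz":0},{"jaw":60,"x":0,"y":0,"z":0.03,"rx":0,"ry":0,"rz":0},{"jaw":60,"x":0,"y":0,"z":0.03,"rx":0,"ry":0,"rz":0},{"jaw":60,"x":0,"y":0,"z":0.03,"rx":0,"ry":0,"rz":0},{"jaw":60,"x":0,"y":0,"z":0.02,"rx":0,"ry":0,"rz":0},{"jaw":60,"x":0,"y":0,"z":0,"rx":0,"ry":0,"rz":0}]' >/dev/null; python3 - <<'E'
import st
from h import *
im,P,d=look("top"); cv2.imwrite("pics/t2.png",cv2.resize(im[80:320,130:450,::-1],(800,600),interpolation=cv2.INTER_CUBIC)); im=im.astype(int)
m=(im[...,0]>100)&(im[...,0]>1.8*im[...,1])&(im[...,0]>1.8*im[...,2])&(P[...,2]>175)&(P[...,2]<210)&(abs(P[...,0]-498)<60)&(abs(P[...,1]-80)<50)
q=P[m][:,:2]; w,V=np.linalg.eigh(np.cov(q.T)); print(len(q),q.mean(0),np.sqrt(12*w),np.degrees(np.arctan2(V[1,1],V[0,1])),np.median(P[m][:,2]))
E
```

```text
t 34.3 pos [ 474.99 -115.57  241.36] yaw -96.94 xax [-0.0025 -0.0012 -1.    ] F [ 0.99  0.44 -0.04] M [-0.003  0.16   0.032] gap 56.41 q [-0.379  0.127  1.612 -0.002  1.405  1.313]
130 [498.79219108  80.02494689] [15.92694455 56.45445862] 177.2536544636306 186.29196085563422
```

View pics/t2.png

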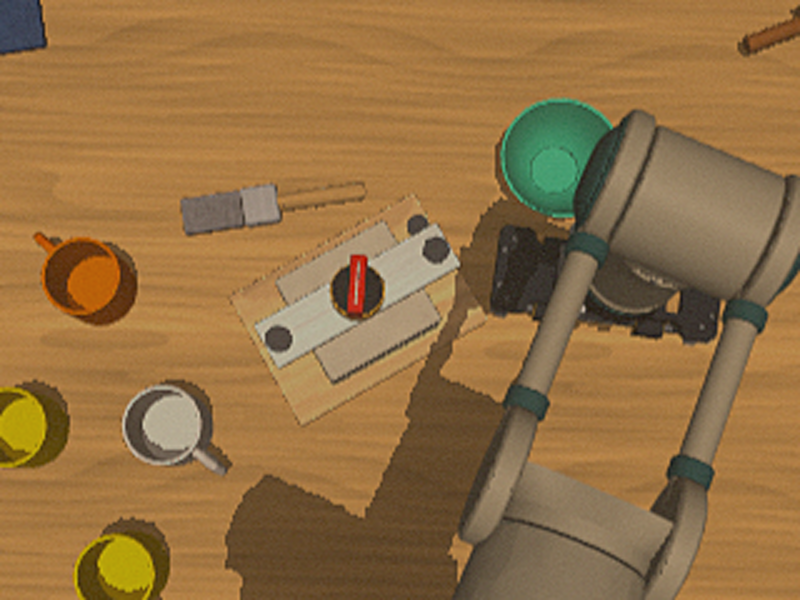

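Top view: the bar now points nearly along x, from (358,257) to (357,315); the mug at (168,425), the bowl at (560,157) and the brush at (270,208) are unmoved. The height is home, 13.9 mm lower. The bar rests at −92.75° (jaw equivalent), a few degrees short of where the stop torque built up. I'll re-grip and measure the bar's angle while it is in the fingers, to see whether the knob turns or only the grip twists.

```bash
python3 -m jog '[{"jaw":60,"x":0.0,"y":0,"z":-0.025,"rx":0,"ry":0,"rz":0},{"jaw":60,"x":0.0,"y":0,"z":-0.03,"rx":0,"ry":0,"rz":0},{"jaw":60,"x":0,"y":0,"z":-0.03,"rx":0,"ry":0,"rz":0},{"jaw":60,"x":0,"y":0,"z":-0.03,"rx":0,"ry":0,"rz":0},{"jaw":60,"x":0,"y":0,"z":-0.03,"rx":0,"ry":0,"rz":0},{"jaw":60,"x":0,"y":0,"z":-0.03,"rx":0,"ry":0,"rz":0},{"jaw":60,"x":0.005,"y":0,"z":-0.024,"rx":0,"ry":0,"rz":0},{"jaw":60,"x":0.003,"y":0,"z":0,"rx":-0.0233,"ry":0,"rz":0}]' >/dev/null; python3 st.py
python3 -m jog '[{"jaw":60,"x":0.010,"y":0,"z":0,"rx":0,"ry":0,"rz":0},{"jaw":60,"x":0.015,"y":0,"z":0,"rx":0,"ry":0,"rz":0},{"jaw":60,"x":0.015,"y":0,"z":0,"rx":0,"ry":0,"rz":0},{"jaw":60,"x":0.015,"y":0,"z":0,"rx":0,"ry":0,"rz":0},{"jaw":60,"x":0.015,"y":0,"z":0,"rx":0,"ry":0,"rz":0},{"jaw":40,"x":0.009,"y":0,"z":0,"rx":0,"ry":0,"rz":0},{"jaw":30,"x":0,"y":0,"z":0,"rx":0,"ry":0,"rz":0},{"jaw":25,"x":0,"y":0,"z":0,"rx":0,"ry":0,"rz":0}]' >/dev/null 
sed -i 's/w4.png/w5.png/' see.py && python3 see.py
```

```text
t 35.02 pos [498.41  91.11 233.78] yaw -92.13 xax [-0.0013  0.0038 -1.    ] F [-0.77 -0.28  0.07] M [-0.014  0.15   0.029] gap 56.53 q [0.04  0.157 1.593 0.004 1.392 1.648]
t 35.68 pos [498.64  85.42 155.13] yaw -92.56 xax [-1.4e-03  1.0e-04 -1.0e+00] F [-0.03  0.06 -1.3 ] M [-0.03   0.072 -0.041] gap 39.72 q [0.032 0.208 1.729 0.    1.205 1.647]
3388 [507.48937897  81.5280952 ] ((504.4169921875, 81.6221923828125), (15.864598274230957, 46.35673141479492), 87.41490173339844) 186.12809438426737
[16.44026658 47.09672945] 178.1191393340317
```

```bash
python3 -m jog '[{"jaw":20,"x":0,"y":0,"z":0,"rx":0,"ry":0,"rz":0},{"jaw":15,"x":0,"y":0,"z":0,"rx":0,"ry":0,"rz":0},{"jaw":10,"x":0,"y":0,"z":0,"rx":0,"ry":0,"rz":0},{"jaw":5,"x":0,"y":0,"z":0,"rx":0,"ry":0,"rz":0},{"jaw":0,"x":0,"y":0,"z":0,"rx":0,"ry":0,"rz":0},{"jaw":0,"x":0,"y":0,"z":0,"rx":0,"ry":0,"rz":0},{"jaw":0,"x":0,"y":0,"z":0,"rx":0,"ry":0,"rz":0},{"jaw":0,"x":0,"y":0,"z":0,"rx":0,"ry":0,"rz":0}]' 20 >/dev/null && python3 see.py
python3 -m jog '[{"jaw":0,"x":0,"y":0,"z":0,"rx":0.005,"ry":0,"rz":0},{"jaw":0,"x":0,"y":0,"z":0,"rx":0.005,"ry":0,"rz":0},{"jaw":0,"x":0,"y":0,"z":0,"rx":0.004,"ry":0,"rz":0},{"jaw":0,"x":0,"y":0,"z":0,"rx":0,"ry":0,"rz":0},{"jaw":0,"x":0,"y":0,"z":0,"rx":0,"ry":0,"rz":0},{"jaw":0,"x":0,"y":0,"z":0,"rx":0,"ry":0,"rz":0},{"jaw":0,"x":0,"y":0,"z":0,"rx":0,"ry":0,"rz":0},{"jaw":0,"x":0,"y":0,"z":0,"rx":0,"ry":0,"rz":0}]' >/dev/null && python3 see.py
```

```text
t 36.4 pos [499.7   82.94 156.48] yaw -92.48 xax [ 0.0015 -0.0046 -1.    ] F [-0.8  -5.23  1.74] M [-1.124  0.169  0.018] gap 16.33 q [ 0.031  0.207  1.728 -0.005  1.206  1.647]
3186 [507.80418588  81.55343023] ((504.4098205566406, 81.68870544433594), (15.593232154846191, 46.271549224853516), 87.1895751953125) 186.05368217699612
[16.41386913 46.77632956] 177.7691554575687
t 37.12 pos [499.72  83.01 156.5 ] yaw -94.99 xax [ 0.0016 -0.0045 -1.    ] F [ 0.32 -5.46  2.34] M [-1.091  0.178  0.087] gap 15.95 q [ 0.031  0.207  1.728 -0.005  1.206  1.69 ]
3240 [507.65527808  81.22042604] ((504.7200012207031, 81.4581298828125), (15.554182052612305, 45.73980712890625), 84.59696960449219) 186.09220062458036
[16.23221525 46.84810654] 175.30889780684453
```

```bash
python3 -m jog '[{"jaw":0,"x":0,"y":0,"z":0,"rx":0.005,"ry":0,"rz":0},{"jaw":0,"x":0,"y":0,"z":0,"rx":0.005,"ry":0,"rz":0},{"jaw":0,"x":0,"y":0,"z":0,"rx":0.004,"ry":0,"rz":0},{"jaw":0,"x":0,"y":0,"z":0,"rx":0,"ry":0,"rz":0},{"jaw":0,"x":0,"y":0,"z":0,"rx":0,"ry":0,"rz":0},{"jaw":0,"x":0,"y":0,"z":0,"rx":0,"ry":0,"rz":0},{"jaw":0,"x":0,"y":0,"z":0,"rx":0,"ry":0,"rz":0},{"jaw":0,"x":0,"y":0,"z":0,"rx":0,"ry":0,"rz":0}]' >/dev/null && python3 see.py
```

```text
t 37.83 pos [499.75  83.1  156.48] yaw -97.5 xax [ 0.0017 -0.0044 -1.    ] F [ 0.55 -4.43  3.04] M [-1.027  0.141  0.164] gap 15.85 q [ 0.031  0.207  1.728 -0.005  1.206  1.734]
3223 [507.5817008   80.87358425] ((504.39990234375, 81.26768493652344), (15.602189064025879, 46.37076950073242), 83.13117980957031) 186.0849880106008
[16.17765581 47.05785883] 172.91114562084104
```

The knob turns one-to-one with the tool, and the torque grows at 0.031 N m/deg. That is 5.5 N/mm at 18 mm, which is the elastic stop, and contact begins at about −92.4°, exactly where the knob rests. So it is fully home. I'll unload, release, retreat and hand in.

```bash
python3 -m jog '[{"jaw":0,"x":0,"y":0,"z":0,"rx":-0.005,"ry":0,"rz":0},{"jaw":0,"x":0,"y":0,"z":0,"rx":-0.005,"ry":0,"rz":0},{"jaw":0,"x":0,"y":0,"z":0,"rx":-0.005,"ry":0,"rz":0},{"jaw":0,"x":0,"y":0,"z":0,"rx":-0.005,"ry":0,"rz":0},{"jaw":0,"x":0,"y":0,"z":0,"rx":-0.002,"ry":0,"rz":0},{"jaw":0,"x":0,"y":0,"z":0,"rx":0,"ry":0,"rz":0},{"jaw":0,"x":0,"y":0,"z":0,"rx":0,"ry":0,"rz":0},{"jaw":0,"x":0,"y":0,"z":0,"rx":0,"ry":0,"rz":0}]' >/dev/null; python3 st.py
python3 -m jog '[{"jaw":20,"x":0,"y":0,"z":0,"rx":0,"ry":0,"rz":0},{"jaw":25,"x":0,"y":0,"z":0,"rx":0,"ry":0,"rz":0},{"jaw":30,"x":0,"y":0,"z":0,"rx":0,"ry":0,"rz":0},{"jaw":40,"x":0,"y":0,"z":0,"rx":0,"ry":0,"rz":0},{"jaw":50,"x":0,"y":0,"z":0,"rx":0,"ry":0,"rz":0},{"jaw":60,"x":0,"y":0,"z":0,"rx":0,"ry":0,"rz":0},{"jaw":60,"x":0,"y":0,"z":0,"rx":0,"ry":0,"rz":0},{"jaw":60,"x":0,"y":0,"z":0,"rx":0,"ry":0,"rz":0}]' >/dev/null
python3 -m jog '[{"jaw":60,"x":-0.010,"y":0,"z":0,"rx":0,"ry":0,"rz":0},{"jaw":60,"x":-0.015,"y":0,"z":0,"rx":0,"ry":0,"rz":0},{"jaw":60,"x":-0.015,"y":0,"z":0,"rx":0,"ry":0,"rz":0},{"jaw":60,"x":-0.015,"y":0,"z":0,"rx":0,"ry":0,"rz":0},{"jaw":60,"x":-0.015,"y":0,"z":0,"rx":0,"ry":0,"rz":0},{"jaw":60,"x":-0.010,"y":0,"z":0,"rx":0,"ry":0,"rz":0},{"jaw":60,"x":0,"y":0,"z":0,"rx":0,"ry":0,"rz":0},{"jaw":60,"x":0,"y":0,"z":0,"rx":0,"ry":0,"rz":0}]' >/dev/null
python3 see.py
```

```text
t 38.55 pos [499.72  82.96 156.49] yaw -93.55 xax [ 0.0016 -0.0046 -1.    ] F [ 0.12 -5.11  1.1 ] M [-1.095  0.228 -0.024] gap 15.77 q [ 0.031  0.207  1.728 -0.005  1.206  1.665]
t 39.88 pos [499.4   85.37 236.19] yaw -93.59 xax [ 1.3e-03  2.0e-04 -1.0e+00] F [-0.66  1.53 -0.59] M [-0.02   0.107  0.015] gap 56.29 q [0.032 0.155 1.59  0.    1.395 1.665]
1723 [501.94212778  81.60877473] ((499.57733154296875, 81.95996856689453), (15.618725776672363, 55.500099182128906), 86.87618255615234) 186.3394978613894
[16.3780379  57.10270652] 177.7565086118576
```

```bash
python3 -c "
from rig import arm
print(arm.finish_job())"
```

```text
the job is handed in; nothing more can be done
None
```

The red knob is screwed fully home and released, and I handed the job in at about 40 s with the gripper clear of everything.

**What I did**
- I gripped the knob with 20 N, pressed it about 1.5 mm down and turned it clockwise in small steps.
- After 0.46 rad clockwise it had not dropped in. The start can be at most 0.3 rad clockwise, so I took the thread as crossed and stopped there. I did not run it on to the blunt stop, so I never felt the resistance the task describes.
- Turning back counter-clockwise, it dropped in about 0.2 to 0.25 rad counter-clockwise of where it first stood.
- I then screwed it clockwise, following the thread down, to the end stop.

**Last checks**
- **Height:** the knob sits 14 mm lower than at the start by the wrist camera (13.9 mm by the top camera), as expected for home. It stayed there after I let go.
- **End stop:** the knob turns with the gripper and the torque rises at about 0.031 N m per degree. That matches the stop's stated give, with contact starting where the knob rests. The highest torque I read was 0.23 N m, about 13 N at the stop.
- **Other objects:** the mug, bowl and brush looked unmoved in the top picture taken before the final re-grip. I took no full picture after it.

**What disagreed**
- The knob rested about 6° behind my first release. I gripped it twice more to confirm this was only the stop springing back.
- The drop-in angle and the resting angle are about 0.1 to 0.15 rad closer together than the stated 1.15 rad, if the gap is centred on the thread's start. I did not resolve this.

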